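# Twist the die cup home in the flower-press die holder

### The arm

A 6-joint arm with a two-finger parallel gripper is mounted at the origin on the work surface. World frame = base frame: x ahead of the robot, y to its left, z up, the work surface at z = 0. Lengths are in mm, angles in degrees, forces in N, time in s.
With the tool pointing down it reaches from about 350 to 775 mm from the base axis. Payload 5.5 kg.
Tool frame: the origin (TCP) lies between the finger pads, 19 mm behind the fingertips; this is the grasp point; z points along the fingers, y is the line along which they close (so a half turn about z gives the same grasp; the last joint's range is limited). The gripper opens to 85 mm and grips with 20 to 120 N. Pads are 22 mm wide; open, the fingers measure 114 mm over their backs; the gripper's body (76 mm by 85 mm) begins 54 mm behind the grasp point. The pads swing forward as they close: fully open they stand 13 mm farther back than shut.
Start: joints at [-79.446, 17.945, 2.641, 74.691, 0, 82.002], TCP at [182.945, -545.162, 250.023] pointing down, gripper open.
Joint ranges: [-158.12, 158.12], [-49.38, 96.58], [-58.88, 72.47], [-126.05, 133.96], [-84.25, 85.87], [-180, 180]. Speed limits (degrees/s): [147.25, 147.25, 180, 180, 180, 180].

### API

Orientations are given as a 3x3 rotation matrix whose columns are the frame's x, y, z axes.
In Python, from workcell import state, viewer, sign_off gives the robot as it stands.
- The arm moves only by the shell command python3 -m pendant 'ROWS' [FORCE]. ROWS is JSON, a list of rows, each an object with "jaw": the closure, from -1 (fully open) to 1 (shut); "offset": the shift along the tool's x, y, z in units of 0.5 m (1.0 is 0.5 m), a list of three; "roll": the turn about the tool's z in units of 30 degrees (1.0 is 30 degrees). In form: [{"jaw": jaw, "offset": [x, y, z], "roll": roll}, ...]. A call has 1 to 20 rows; each row shifts and turns the commanded pose from where the row before left it, along the tool's axes as they then stand; what a row does not reach is not made up. A row lasts 1/8 s, in which the tool goes at most 62.5 mm and 10.7 degrees, less where a joint would pass 70% of its speed; a pose out of reach is approached as far as the arm can. A call with a number of a shift or a turn outside -1 to 1 is refused whole. A call with a gripper value outside its range is refused whole. The fingers move at their own pace and stop on an object; FORCE is the grip in N (left out, the last holds). Time passes only in rows, so rows that do not move let the fingers close. It gives the time, the measured TCP pose, the force, the opening and the grip force at its end, in the units of the state.
- state(): the state, without advancing time (a new reading comes with each control period).
- viewer.grab_frame(name): name is "scene" or "side" or "wrist"; returns the picture (384x512x3 uint8, red, green, blue); there is no depth.
- viewer.calibration(name): a dict with "fx", "fy", "cx", "cy" (pixels), "T" (4x4, takes a point from camera to world coordinates); the wrist camera has in their place "tool_from_camera" (4x4, takes a point from camera to tool coordinates, whose origin is the TCP and whose axes are the flange's). Camera axes: x right, y up, looking along -z (the intrinsics and any distortion apply to the point x, -y, -z); pixel columns grow to the right and rows downward; lengths in mm; the calibration is good to about 2 mm. A picture is of the moment at which its call begins: read the wrist's pose just before it. calibration takes no time and is no camera call.
- sign_off(): hands the job in; it is judged then, once.
The state is a dict: "t": time; "joints": joint angles; "qd": joint speeds; "tau": joint torques, N m; "tool_pos": TCP position; "ee_rot": TCP orientation; "force": force on the tool from outside, world axes, zero at the start; "ft_torque": the same for the moment, N m; "grip_width": finger opening in mm; "grasp_force": force on a finger pad.
Only numpy, scipy, OpenCV 4.12 (cv2) and the standard library are available. Lean on these libraries where they do the work, as an engineer would, in place of code of your own. Each camera call takes 0.05 s, during which the arm holds its last target. There are 200 camera calls.

### The job

Fit the middle-sized of the three steel die cups with crossbars, the one that suits the round socket of the die holder. Start it in the socket with its crossbar square across the block's long side, then press down and twist it a quarter turn until it sits fully home on the bottom of the socket with the crossbar in line with the block's long side. Let go of it, and leave the other two cups where they stand.

Things in the scene. Friction and masses are not known exactly. Their poses are not given: they have to be found in the camera images.
- die_cup: Steel die cup, middle-sized of three: 60 mm across (foot tapered: 53 mm at the underside, 60 from 14 mm up), rim 46 mm high, 0.36 kg. A level crossbar along its x, 56 mm long, 12 mm thick, rises from the rim to 76 mm: pinch it from above, TCP 70 mm above the underside (fingertips clear of the rim). Origin: centre of the underside; z up. x and -x are alike.
- holder: Iron block fixed on the bench, 160 (x) x 100 (y) x 40 mm high. Round socket in mid-top, 63 mm across, 30 deep, floor 10 mm above the bench. Three sprung balls in its wall catch the cup 12 mm short of home; down from there takes 12 to 25 N straight, about half if turned while pressed (either way, under 0.8 N m). Origin: underside centre, below the socket; x along the long side.
- wide_cup: A larger cup of the same make, not to be used: 78 mm across, 46 mm to the rim, crossbar 12 mm thick and 74 mm long, top 76 mm high. Too wide for the socket. Origin: centre of the underside.
- narrow_cup: A smaller cup of the same make, not to be used: 44 mm across, 46 mm to the rim, crossbar 12 mm thick and 40 mm long, top 76 mm high. Too loose for the socket. Origin: centre of the underside.
Things that resemble listed ones, but are neither listed nor needed, are in the scene too. Leave any green, purple or turquoise look-alike of the die_cup alone.

How it is judged:
By the outcome, as a careful person would: the job done as asked, in the order asked, and still so for the second after the job is handed in, with the robot touching nothing.
It also fails if it takes over 45 s, if anything falls off the work surface, if the arm or the gripper's body presses on something with over 40 N, if the wrist force passes 120 N, or if a joint passes its speed limit or range.

## Working session

There is one attempt and no reset: what is moved stays moved. The work goes in short steps, Python scripts to look and compute and a shell command to move; the robot and the scene stay as the last step left them, time stands still between calls to the robot, and variables do not carry over. Pictures are saved under pics/ and viewed, at most 10 in all, crops included, and the job is handed in when it is done.

```bash
mkdir -p pics; ls
python3 - <<'E'
from workcell import state, viewer
import cv2,numpy as np
np.set_printoptions(suppress=True,precision=3)
s=state();print(s)
a=viewer.grab_frame("scene");b=viewer.grab_frame("side")
for n in("scene","side","wrist"):print(n,viewer.calibration(n))
cv2.imwrite("pics/scene0.png",a[:,:,::-1]);cv2.imwrite("pics/side0.png",b[:,:,::-1])
E
```

```text
pics
{'t': 0.0, 'joints': array([-79.444,  17.992,   2.579,  74.69 ,   0.001,  82.003]), 'qd': array([ 0.039, -0.112, -0.028, -0.035, -0.034,  0.001]), 'tau': array([ -0.001, -48.062,  29.853,   0.019,  -0.   ,   0.   ]), 'tool_pos': array([ 182.879, -544.661,  249.112]), 'ee_rot': array([[ 0.948,  0.318, -0.   ],
       [ 0.318, -0.948,  0.002],
       [ 0.   , -0.002, -1.   ]]), 'force': array([-0.322,  0.767, -0.501]), 'ft_torque': array([ 0.029, -0.024,  0.   ]), 'grasp_force': 0.0, 'grip_width': 85.79524570189797}
scene {'fx': 432.704231290602, 'fy': 432.704231290602, 'cx': 256.5125152017522, 'cy': 195.18078676822316, 'T': array([[   0.801,   -0.347,    0.488, 1017.283],
       [   0.599,    0.43 ,   -0.676, -762.097],
       [   0.025,    0.834,    0.552,  611.947],
       [   0.   ,    0.   ,    0.   ,    1.   ]])}
side {'fx': 396.1429467682927, 'fy': 396.1429467682927, 'cx': 252.16770433334818, 'cy': 191.191552968573, 'T': array([[   0.954,    0.21 ,   -0.213,  331.534],
       [  -0.299,    0.671,   -0.678, -725.241],
       [   0.001,    0.711,    0.703,  696.438],
       [   0.   ,    0.   ,    0.   ,    1.   ]])}
wrist {'fx': 284.439081348962, 'fy': 284.439081348962, 'cx': 255.10551291551755, 'cy': 195.65356594822168, 'tool_from_camera': array([[   0.001,    0.962,    0.273,   69.078],
       [   1.   ,   -0.001,    0.001,   -0.564],
       [   0.001,    0.273,   -0.962, -122.811],
       [   0.   ,    0.   ,    0.   ,    1.   ]])}
```

View pics/scene0.png

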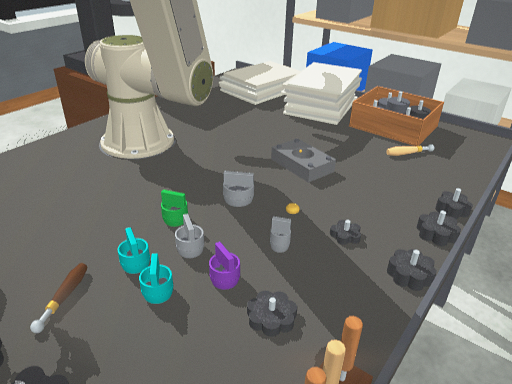

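View pics/side0.png

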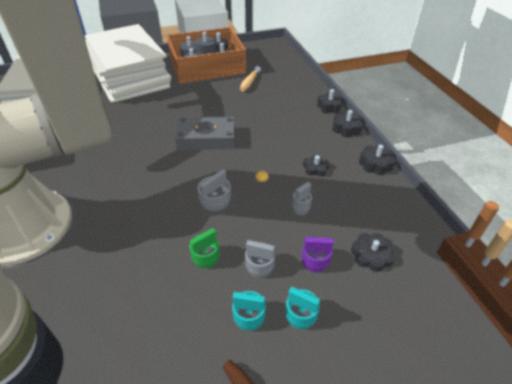

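Scene view candidates for the die cup are grey cups at (238,188), which looks wide, (190,238), which looks middle, and (281,235), which looks narrow. The look-alikes are green (174,208), turquoise (133,253) and (156,282), and purple (225,268). The holder is at (304,158). In the side view the cups are at (214,192), (260,258) and (302,199), and the holder is at (206,130). My choice is the grey one at (190,238). I'll check it in a crop.

Run:
```python
import cv2,numpy as np
a=cv2.imread("pics/scene0.png");b=cv2.imread("pics/side0.png")
def c(i,x,y,w,h,k):return cv2.resize(i[y:y+h,x:x+w],None,fx=k,fy=k,interpolation=cv2.INTER_CUBIC)
t=np.hstack([c(a,165,160,133,100,3),c(b,190,165,133,100,3)])
u=np.hstack([c(a,255,130,100,60,4)[:,:399],c(b,160,105,100,60,4)[:,:399]])
cv2.imwrite("pics/crop0.png",np.vstack([t,u]))
```

```text
(no output)
```

View pics/crop0.png

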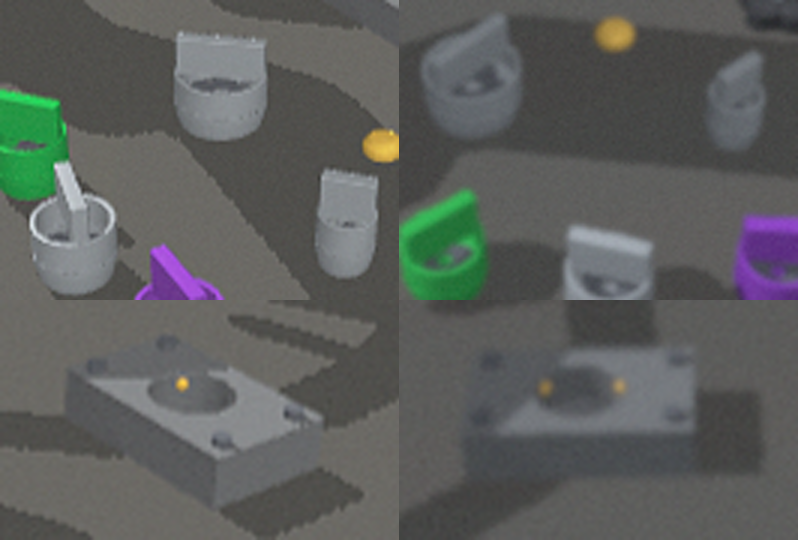

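The crop confirms it. The light grey middle cup has its bar top centre at scene (188,222) and side (260,244), with the wide and narrow cups to either side for comparison. The holder's top corners and socket are clear.

```bash
cat > h.py <<'E'
import numpy as np
from workcell import state, viewer
np.set_printoptions(suppress=True,precision=2)
def bp(name,px,z,st=None):
    c=viewer.calibration(name)
    if name=="wrist":
        M=np.eye(4);M[:3,:3]=st["ee_rot"];M[:3,3]=st["tool_pos"];T=M@c["tool_from_camera"]
    else:T=c["T"]
    d=T[:3,:3]@np.array([(px[0]-c["cx"])/c["fx"],-(px[1]-c["cy"])/c["fy"],-1])
    return T[:3,3]+d*(z-T[2,3])/d[2]
E
python3 - <<'E'
from h import *
print("cup",bp("scene",(188.3,222),76),bp("side",(260.3,244),76),"ends",bp("side",(247.3,242.3),76),bp("side",(274,246),76),bp("scene",(185.5,215),76),bp("scene",(190.3,229.5),76))
for p in [(272,147.5),(309,170),(335.5,159.5),(296,139.5),(303,153)]:print("Hsc",bp("scene",p,40))
for p in [(179,117),(234,117),(234.5,138),(176.8,138),(205.5,127.5)]:print("Hsd",bp("side",p,40))
for n,a,b in(("wide",(238,178),(213,180)),("nar",(281.5,219),(303,187))):print(n,bp("scene",a,76),bp("side",b,76))
s=state();T=viewer.calibration("wrist")["tool_from_camera"];print(s["ee_rot"])
E
```

```text
cup [ 494.04 -272.33   76.  ] [ 490.42 -272.46   76.  ] ends [ 467.29 -260.84   76.  ] [ 514.43 -285.1    76.  ] [ 472.56 -258.57   76.  ] [ 514.48 -287.66   76.  ]
Hsc [396.87 165.93  40.  ]
Hsc [546.89 122.48  40.  ]
Hsc [574.04 218.99  40.  ]
Hsc [422.43 254.4   40.  ]
Hsc [484.06 194.23  40.  ]
Hsd [418.78 263.33  40.  ]
Hsd [571.28 215.72  40.  ]
Hsd [545.72 118.58  40.  ]
Hsd [395.65 165.45  40.  ]
Hsd [480.92 189.7   40.  ]
wide [464.22 -73.81  76.  ] [444.43 -65.57  76.  ]
nar [ 637.08 -144.57   76.  ] [ 632.42 -148.46   76.  ]
[[ 0.95  0.32 -0.  ]
 [ 0.32 -0.95  0.  ]
 [ 0.   -0.   -1.  ]]
```

Estimates: cup (492,-272), bar at about -30°. Holder (484,191), long side at about -16°. Next I move above the cup with the jaw half open.

```bash
python3 -m pendant '[{"jaw":0,"offset":[0.095,-0.04,0],"roll":0},{"jaw":0,"offset":[0.095,-0.04,0],"roll":0},{"jaw":0,"offset":[0.095,-0.04,0],"roll":0},{"jaw":0,"offset":[0.095,-0.04,0],"roll":0},{"jaw":0,"offset":[0.095,-0.04,0],"roll":0},{"jaw":0,"offset":[0.095,-0.04,0],"roll":0},{"jaw":0,"offset":[0.095,-0.04,0],"roll":0},{"jaw":0,"offset":[0.095,-0.04,0],"roll":0},{"jaw":0,"offset":[0,0,0.008],"roll":-0.35},{"jaw":0,"offset":[0,0,0.008],"roll":-0.35},{"jaw":0,"offset":[0,0,0.008],"roll":-0.35},{"jaw":0,"offset":[0,0,0.008],"roll":-0.35},{"jaw":0,"offset":[0,0,0.008],"roll":-0.35},{"jaw":0,"offset":[0,0,0.008],"roll":-0.35},{"jaw":0,"offset":[0,0,0.008],"roll":-0.35},{"jaw":0,"offset":[0,0,0.008],"roll":-0.35},{"jaw":0,"offset":[0,0,0.008],"roll":-0.35},{"jaw":0,"offset":[0,0,0.008],"roll":-0.35},{"jaw":0,"offset":[0,0,0.008],"roll":-0.35},{"jaw":0,"offset":[0,0,0.008],"roll":-0.35}]' 40
python3 -m pendant '[{"jaw":0,"offset":[0,0,0],"roll":-0.18},{"jaw":0,"offset":[0,0,0],"roll":0},{"jaw":0,"offset":[0,0,0],"roll":0}]' >/dev/null
python3 - <<'E'
from h import *
import cv2,pickle
s=state();a=viewer.grab_frame("wrist");pickle.dump(s,open("s1.pkl","wb"))
print(s["t"],s["joints"],s["tool_pos"],np.degrees(np.arctan2(s["ee_rot"][1,0],s["ee_rot"][0,0])),s["grip_width"])
cv2.imwrite("pics/w1.png",cv2.resize(a[:,:,::-1],(800,600),interpolation=cv2.INTER_CUBIC))
E
```

```text
t: 2.6
tool_pos: [492.0, -272.4, 201.4]
ee_rot: [[-0.818, 0.575, -0.001], [0.575, 0.818, 0.001], [0.001, -0.0, -1.0]]
force: [-0.4, 0.1, 0.1]
grip_width: 42.3
grasp_force: 0.0
2.975 [-37.14  17.62  -4.62  67.77  -0.    -7.  ] [ 492.2  -272.52  201.8 ] 149.85895828159116 42.9344149901864
```

View pics/w1.png

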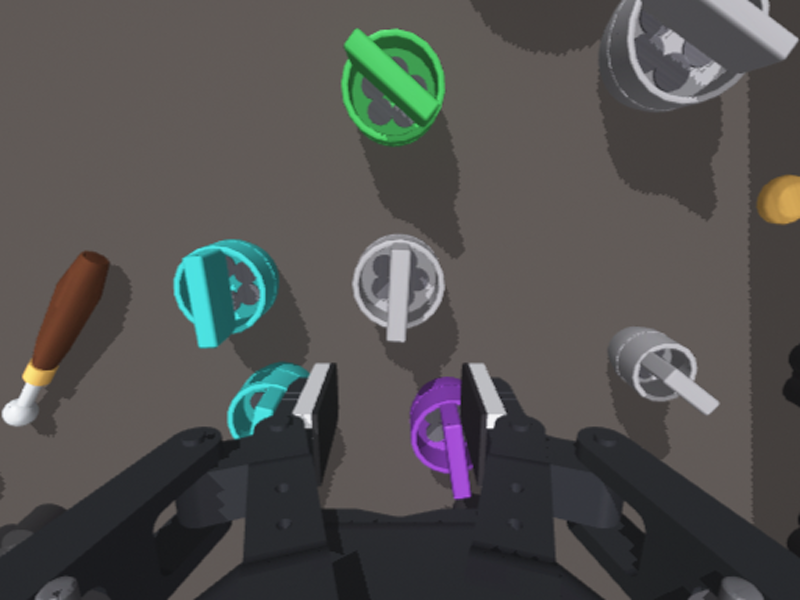

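The wrist view shows the grey cup at (398,285). Its bar runs nearly along the tool x axis, with ends at (400,251) and (397,341). Turquoise and purple cups stand nearer the palm, clear of the finger paths.

Run:
```python
from h import *
import pickle
s=pickle.load(open("s1.pkl","rb"));R=s["ee_rot"]
for n,p in(("far",(400,250)),("near",(397,341)),("green",(393,75)),("purple",(456,450)),("turqN",(265,420))):
    w=bp("wrist",(p[0]*.64,p[1]*.64),76,s);print(n,w,"tool",R.T@(w-s["tool_pos"]))
```

```text
far [ 465.09 -255.42   76.  ] tool [ 31.99   1.18 125.81]
near [ 511.28 -284.18   76.  ] tool [-22.4  -0.5 125.8]
green [ 386.23 -213.93   76.  ] tool [121.01  -2.54 125.85]
purple [ 594.58 -288.79   76.  ] tool [-96.75  37.34 125.77]
turqN [ 515.33 -382.3    76.  ] tool [-75.18 -83.32 125.78]
```

```bash
python3 -m pendant '[{"jaw":0,"offset":[0.008,0,0.06],"roll":0.06},{"jaw":0,"offset":[0,0,0.06],"roll":0},{"jaw":0,"offset":[0,0,0.06],"roll":0},{"jaw":0,"offset":[0,0,0.05],"roll":0},{"jaw":0,"offset":[0,0,0.0335],"roll":0},{"jaw":0,"offset":[0,0,0],"roll":0},{"jaw":1,"offset":[0,0,0],"roll":0},{"jaw":1,"offset":[0,0,0],"roll":0},{"jaw":1,"offset":[0,0,0],"roll":0},{"jaw":1,"offset":[0,0,0],"roll":0},{"jaw":1,"offset":[0,0,0],"roll":0},{"jaw":1,"offset":[0,0,0],"roll":0}]' 80
```

```text
t: 4.53
tool_pos: [489.7, -271.3, 71.5]
ee_rot: [[-0.849, 0.528, 0.002], [0.528, 0.849, -0.002], [-0.003, -0.0, -1.0]]
force: [0.6, -0.4, 5.6]
grip_width: 10.3
grasp_force: 79.3
```

```bash
python3 -m pendant '[{"jaw":1,"offset":[0,0,-0.06],"roll":0},{"jaw":1,"offset":[0,0,-0.06],"roll":0},{"jaw":1,"offset":[0,0,-0.06],"roll":0},{"jaw":1,"offset":[0,0,-0.06],"roll":0},{"jaw":1,"offset":[0.055,0.073,0],"roll":0},{"jaw":1,"offset":[0.055,0.073,0],"roll":0},{"jaw":1,"offset":[0.055,0.073,0],"roll":0},{"jaw":1,"offset":[0.055,0.073,0],"roll":0},{"jaw":1,"offset":[0.055,0.073,0],"roll":0},{"jaw":1,"offset":[0.055,0.073,0],"roll":0},{"jaw":1,"offset":[0.055,0.073,0],"roll":0},{"jaw":1,"offset":[0.055,0.073,0],"roll":0},{"jaw":1,"offset":[0,0,0],"roll":0.35},{"jaw":1,"offset":[0,0,0],"roll":0.35},{"jaw":1,"offset":[0,0,0],"roll":0.35},{"jaw":1,"offset":[0,0,0],"roll":0.35},{"jaw":1,"offset":[0,0,0],"roll":0.35},{"jaw":1,"offset":[0,0,0],"roll":0.35},{"jaw":1,"offset":[0,0,0],"roll":0.35},{"jaw":1,"offset":[0,0,0],"roll":0}]'
python3 -m pendant '[{"jaw":1,"offset":[0,0,0],"roll":0},{"jaw":1,"offset":[0,0,0],"roll":0}]' >/dev/null
python3 - <<'E'
from h import *
import cv2,pickle
s=state();a=viewer.grab_frame("wrist");pickle.dump(s,open("s2.pkl","wb"))
print(s["t"],s["joints"],s["tool_pos"],np.degrees(np.arctan2(s["ee_rot"][1,0],s["ee_rot"][0,0])),s["grip_width"],s["force"])
cv2.imwrite("pics/w2.png",cv2.resize(a[:,:,::-1],(800,600),interpolation=cv2.INTER_CUBIC))
E
```

```text
t: 7.02
tool_pos: [455.1, 93.5, 189.4]
ee_rot: [[0.263, 0.965, -0.002], [0.965, -0.263, -0.0], [-0.001, -0.002, -1.0]]
force: [-0.1, 0.5, -4.0]
grip_width: 10.5
grasp_force: 79.2
7.275 [  1.7    7.54 -19.28  63.2   -0.01 106.95] [455.82  93.54 190.03] 74.74502778109458 10.554301349756546 [-0.12 -0.03 -3.35]
```

View pics/w2.png

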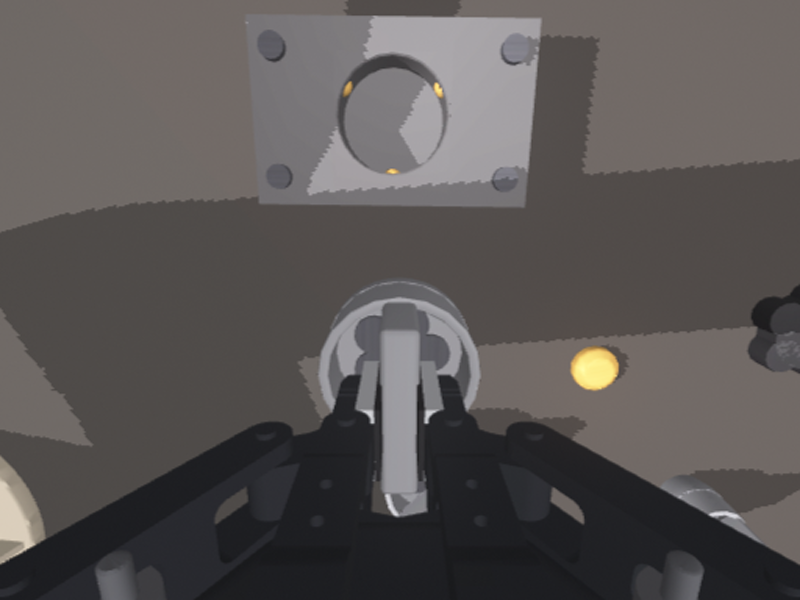

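The block's top corners are at (247,15), (541,18), (525,208) and (260,205). The socket rim spans x 337–449 and y 53–174. The held bar's top ends are at (400,303) and (400,492).

Run:
```python
from h import *
import pickle
s=pickle.load(open("s2.pkl","rb"));R=s["ee_rot"];p0=s["tool_pos"]
f=lambda p,z:bp("wrist",(p[0]*.64,p[1]*.64),z,s)
C=np.array([f(p,40) for p in((247,15),(541,18),(525,208),(260,205))])
S=np.array([f(p,40) for p in((337,113),(449,113),(394,53),(394,174))])
print(C,"mean",C.mean(0));print("socket",S,S[:2].mean(0),S[2:].mean(0))
for a,b in((0,1),(3,2)):d=C[b]-C[a];print("ang",np.degrees(np.arctan2(d[1],d[0])),np.hypot(*d[:2]))
for a,b in((0,3),(1,2)):d=C[b]-C[a];print("ang",np.degrees(np.arctan2(d[1],d[0])),np.hypot(*d[:2]))
for p in((400,303),(400,492)):print("bar tool",R.T@(f(p,p0[2]+6)-p0))
c=C.mean(0);print("tool to c",R.T@(c-p0))
# cup rim at 46 => 24 below TCP
for p in((320,375),(480,375),(400,298)):print("rim tool",R.T@(f(p,p0[2]-24)-p0))
```

```text
[[417.07 264.63  40.  ]
 [569.5  221.76  40.  ]
 [542.43 125.28  40.  ]
 [389.43 168.65  40.  ]] mean [479.61 195.08  40.  ]
socket [[449.23 205.32  40.  ]
 [510.64 188.64  40.  ]
 [488.56 226.25  40.  ]
 [471.68 164.78  40.  ]] [479.94 196.98  40.  ] [480.12 195.52  40.  ]
ang -15.707149043691699 158.34984876665604
ang -15.828153734165769 159.03220258208455
ang -106.06327059862524 99.87947412514363
ang -105.67215703892215 100.2134282016072
bar tool [37.41 -0.32 -6.01]
bar tool [-23.41  -0.2   -5.99]
tool to c [104.26  -3.7  150.01]
rim tool [  2.22 -28.89  24.01]
rim tool [ 2.28 28.6  23.99]
rim tool [30.87 -0.2  23.99]
```

```bash
python3 -m pendant '[{"jaw":1,"offset":[0.051,-0.001,0],"roll":0.017},{"jaw":1,"offset":[0.051,-0.001,0],"roll":0},{"jaw":1,"offset":[0.051,-0.001,0],"roll":0},{"jaw":1,"offset":[0.052,-0.001,0],"roll":0},{"jaw":1,"offset":[0,0,0.06],"roll":0},{"jaw":1,"offset":[0,0,0.05],"roll":0},{"jaw":1,"offset":[0,0,0.01],"roll":0},{"jaw":1,"offset":[0,0,0],"roll":0},{"jaw":1,"offset":[0,0,0],"roll":0}]'
python3 - <<'E'
from h import *
import cv2,pickle
s=state();a=viewer.grab_frame("wrist");b=viewer.grab_frame("side");c=viewer.grab_frame("scene");pickle.dump(s,open("s3.pkl","wb"))
print(s["t"],s["tool_pos"],np.degrees(np.arctan2(s["ee_rot"][1,0],s["ee_rot"][0,0])),s["force"])
k=lambda i,x,y,w,h,f:cv2.resize(i[y:y+h,x:x+w],None,fx=f,fy=f,interpolation=cv2.INTER_CUBIC)
cv2.imwrite("pics/w3.png",a[:,:,::-1])
o=np.vstack([k(b,155,70,120,90,3),k(c,245,80,120,90,3)])[:540]
cv2.imwrite("pics/m3.png",np.hstack([o,k(a,128,60,256,314,1.72)[:540,:440]])[:,:,::-1])
E
```

```text
t: 8.45
tool_pos: [482.8, 192.9, 131.4]
ee_rot: [[0.273, 0.962, 0.002], [0.962, -0.273, 0.0], [0.001, 0.002, -1.0]]
force: [0.0, -0.3, -3.1]
grip_width: 10.2
grasp_force: 79.1
8.45 [482.83 192.86 131.42] 74.14147340719737 [ 0.05 -0.32 -3.13]
```

View pics/m3.png

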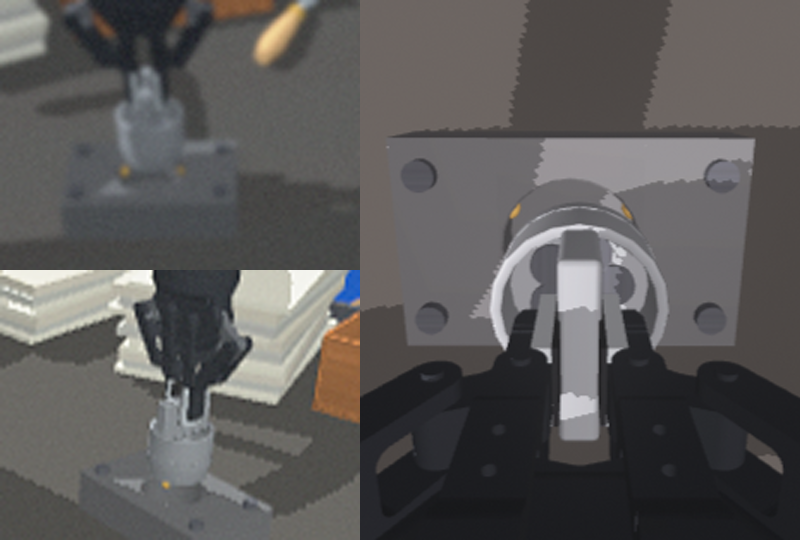

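The wrist crop shows the block corners at (388,138), (756,138), (735,346) and (408,346). The cup rim spans x 491–668, with its far edge at y 206. The bar top runs from (580,262) to (580,439). The cup hovers over the socket, slightly off-centre.

Run:
```python
from h import *
import pickle
s=pickle.load(open("s3.pkl","rb"));R=s["ee_rot"];p0=s["tool_pos"]
f=lambda p,z:R.T@(bp("wrist",(128+(p[0]-360)/1.72,60+p[1]/1.72),z,s)-p0)
C=np.array([f(p,40) for p in((388,138),(756,138),(735,346),(408,346))]);print(C,C.mean(0))
print("world",R@C.mean(0)+p0)
for p,h in(((491,315),-24),((668,315),-24),((580,206),-24),((580,262),5.5),((580,439),5.5)):print(f(p,p0[2]+h))
# socket far balls/rim
print("far rim",f((571,180),40))
```

```text
[[ 51.65 -82.85  91.31]
 [ 51.79  75.91  91.62]
 [-48.05  75.63  91.52]
 [-48.02 -83.58  91.21]] [ 1.84 -3.72 91.41]
world [479.95 195.69  40.  ]
[  0.32 -29.33  23.94]
[ 0.32 28.63 24.06]
[36.83 -0.27 24.04]
[28.93 -0.35 -5.47]
[-24.    -0.25  -5.52]
far rim [33.45 -4.03 91.44]
```

Run:
```python
from h import *
print("cup scene",bp("scene",(245+181/3,80+(432-270)/3),106),"side",bp("side",(155+148.5/3,70+108/3),106))
# bottom foot edge centre, z~60
print("foot scene",bp("scene",(245+181/3,80+(478-270)/3),62),"side",bp("side",(155+150/3,70+160/3),62))
```

```text
cup scene [492.57 181.89 106.  ] side [484.94 195.23 106.  ]
foot scene [498.2  180.01  62.  ] side [478.86 178.51  62.  ]
```

```bash
python3 -m pendant '[{"jaw":1,"offset":[0.001,-0.004,0.02],"roll":0},{"jaw":1,"offset":[0,0,0.02],"roll":0},{"jaw":1,"offset":[0,0,0.008],"roll":0},{"jaw":1,"offset":[0,0,0],"roll":0},{"jaw":1,"offset":[0,0,0],"roll":0}]' 100; python3 -m pendant '[{"jaw":1,"offset":[0,0,0.006],"roll":0},{"jaw":1,"offset":[0,0,0],"roll":0},{"jaw":1,"offset":[0,0,0],"roll":0}]';python3 -m pendant '[{"jaw":1,"offset":[0,0,0.006],"roll":0},{"jaw":1,"offset":[0,0,0],"roll":0},{"jaw":1,"offset":[0,0,0],"roll":0}]'
```

```text
t: 9.22
tool_pos: [480.3, 193.8, 106.3]
ee_rot: [[0.273, 0.962, 0.0], [0.962, -0.273, -0.0], [0.0, 0.0, -1.0]]
force: [0.2, 0.5, -4.0]
grip_width: 9.8
grasp_force: 102.1
t: 9.6
tool_pos: [480.1, 193.8, 103.2]
ee_rot: [[0.273, 0.962, 0.0], [0.962, -0.273, -0.0], [-0.0, 0.0, -1.0]]
force: [-0.1, 0.1, -3.1]
grip_width: 9.7
grasp_force: 102.1
t: 9.98
tool_pos: [480.1, 193.8, 100.1]
ee_rot: [[0.273, 0.962, -0.0], [0.962, -0.273, -0.0], [-0.0, -0.0, -1.0]]
force: [-0.5, 0.4, -4.4]
grip_width: 9.8
grasp_force: 102.1
```

No contact forces so far, so it has started in the socket. Continuing down to the catch.

```bash
python3 -m pendant '[{"jaw":1,"offset":[0,0,0.006],"roll":0},{"jaw":1,"offset":[0,0,0],"roll":0},{"jaw":1,"offset":[0,0,0],"roll":0}]';python3 -m pendant '[{"jaw":1,"offset":[0,0,0.005],"roll":0},{"jaw":1,"offset":[0,0,0],"roll":0},{"jaw":1,"offset":[0,0,0],"roll":0}]'; python3 -m pendant '[{"jaw":1,"offset":[0,0,0.003],"roll":0},{"jaw":1,"offset":[0,0,0],"roll":0},{"jaw":1,"offset":[0,0,0],"roll":0}]'
```

```text
t: 10.35
tool_pos: [480.1, 193.8, 97.2]
ee_rot: [[0.273, 0.962, -0.0], [0.962, -0.273, 0.0], [0.0, -0.0, -1.0]]
force: [-0.5, 0.8, -3.5]
grip_width: 10.3
grasp_force: 102.1
t: 10.72
tool_pos: [480.3, 194.0, 94.7]
ee_rot: [[0.273, 0.962, 0.0], [0.962, -0.273, 0.0], [0.0, 0.0, -1.0]]
force: [1.0, 1.9, -5.1]
grip_width: 10.1
grasp_force: 102.1
t: 11.1
tool_pos: [480.3, 194.0, 93.4]
ee_rot: [[0.273, 0.962, 0.0], [0.962, -0.273, 0.001], [0.001, 0.0, -1.0]]
force: [0.5, 2.9, -1.8]
grip_width: 10.0
grasp_force: 102.5
```

```bash
python3 -m pendant '[{"jaw":1,"offset":[0.001,0,0.002],"roll":0},{"jaw":1,"offset":[0,0,0.002],"roll":0},{"jaw":1,"offset":[0,0,0],"roll":0}]';python3 -m pendant '[{"jaw":1,"offset":[0,0,0.003],"roll":-0.25},{"jaw":1,"offset":[0,0,0.003],"roll":-0.25},{"jaw":1,"offset":[0,0,0.003],"roll":-0.25},{"jaw":1,"offset":[0,0,0],"roll":0}]'
```

```text
t: 11.48
tool_pos: [479.9, 194.5, 91.2]
ee_rot: [[0.273, 0.962, -0.001], [0.962, -0.273, 0.0], [0.0, -0.001, -1.0]]
force: [-1.7, 3.6, 1.4]
grip_width: 9.8
grasp_force: 102.9
t: 11.98
tool_pos: [480.0, 193.9, 86.0]
ee_rot: [[-0.115, 0.993, -0.001], [0.993, 0.115, -0.001], [-0.001, -0.001, -1.0]]
force: [0.1, 1.5, -5.6]
grip_width: 10.1
grasp_force: 102.0
```

```bash
python3 -m pendant '[{"jaw":1,"offset":[0,0,0.001],"roll":-0.322},{"jaw":1,"offset":[0,0,0.001],"roll":-0.322},{"jaw":1,"offset":[0,0,0.001],"roll":-0.322},{"jaw":1,"offset":[0,0,0.001],"roll":-0.322},{"jaw":1,"offset":[0,0,0],"roll":0}]';python3 -m pendant '[{"jaw":1,"offset":[0,0,0.002],"roll":-0.322},{"jaw":1,"offset":[0,0,0.002],"roll":-0.322},{"jaw":1,"offset":[0,0,0.001],"roll":-0.322},{"jaw":1,"offset":[0,0,0],"roll":0},{"jaw":1,"offset":[0,0,0],"roll":0}]'; python3 -m pendant '[{"jaw":1,"offset":[0,0,0.002],"roll":0},{"jaw":1,"offset":[0,0,0],"roll":0}]'
```

```text
t: 12.6
tool_pos: [480.2, 194.0, 84.1]
ee_rot: [[-0.708, 0.706, -0.0], [0.706, 0.708, -0.001], [-0.0, -0.001, -1.0]]
force: [2.4, 1.2, -5.8]
grip_width: 10.1
grasp_force: 101.8
t: 13.22
tool_pos: [480.3, 194.3, 81.9]
ee_rot: [[-0.961, 0.275, -0.0], [0.275, 0.961, -0.0], [0.0, -0.0, -1.0]]
force: [-0.5, 2.4, -6.5]
grip_width: 9.7
grasp_force: 101.8
t: 13.48
tool_pos: [480.4, 194.2, 81.7]
ee_rot: [[-0.962, 0.273, 0.001], [0.273, 0.962, -0.0], [-0.001, 0.0, -1.0]]
force: [-1.6, 1.3, 1.2]
grip_width: 9.9
grasp_force: 102.9
```

```bash
python3 -m pendant '[{"jaw":1,"offset":[0,0,0.002],"roll":0},{"jaw":1,"offset":[0,0,0],"roll":0}]'; python3 -m pendant '[{"jaw":1,"offset":[0,0,0.002],"roll":0},{"jaw":1,"offset":[0,0,0],"roll":0}]'
python3 - <<'E'
from h import *
import cv2
a=viewer.grab_frame("wrist");b=viewer.grab_frame("scene")
k=lambda i,x,y,w,h,f:cv2.resize(i[y:y+h,x:x+w],None,fx=f,fy=f,interpolation=cv2.INTER_CUBIC)
cv2.imwrite("pics/m4.png",np.hstack([k(b,245,80,120,110,3.5)[:384],a])[:,:780,::-1])
E
```

```text
t: 13.72
tool_pos: [480.4, 194.2, 81.6]
ee_rot: [[-0.962, 0.272, 0.001], [0.272, 0.962, -0.0], [-0.001, 0.0, -1.0]]
force: [-4.3, 1.7, 8.7]
grip_width: 9.8
grasp_force: 104.2
t: 13.98
tool_pos: [480.4, 194.2, 81.6]
ee_rot: [[-0.962, 0.272, 0.002], [0.272, 0.962, 0.0], [-0.002, 0.0, -1.0]]
force: [-7.0, 0.1, 17.7]
grip_width: 10.0
grasp_force: 105.5
```

View pics/m4.png

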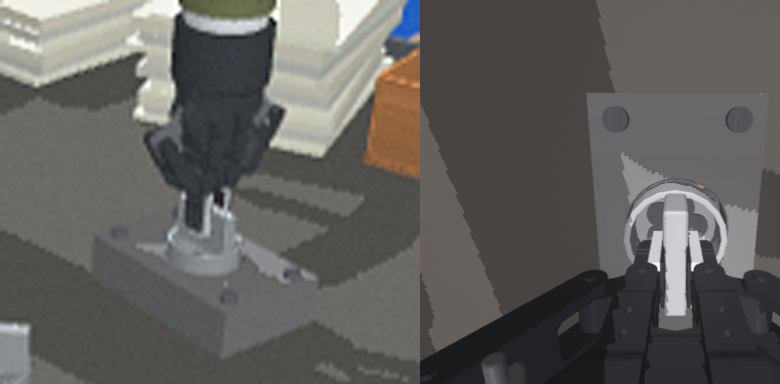

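The scene crop shows the cup down in the socket with its rim low at (205,235). The wrist view shows the bar in line with the block's long side. It stopped hard at z 81.6 while the force rose, which means it is home. I'll ease off, open and retreat.

```bash
python3 -m pendant '[{"jaw":1,"offset":[0,0,-0.004],"roll":0},{"jaw":0.3,"offset":[0,0,0],"roll":0},{"jaw":0,"offset":[0,0,0],"roll":0},{"jaw":0,"offset":[0,0,0],"roll":0},{"jaw":0,"offset":[0,0,0],"roll":0},{"jaw":0,"offset":[0,0,0],"roll":0}]'; python3 -m pendant '[{"jaw":0,"offset":[0,0,-0.02],"roll":0},{"jaw":0,"offset":[0,0,-0.06],"roll":0},{"jaw":0,"offset":[0,0,-0.08],"roll":0},{"jaw":0,"offset":[0,0,-0.08],"roll":0},{"jaw":0,"offset":[0,0,-0.06],"roll":0},{"jaw":0,"offset":[0,0,0],"roll":0},{"jaw":0,"offset":[0,0,0],"roll":0}]'
python3 - <<'E'
from h import *
import cv2,pickle
s=state();a=viewer.grab_frame("wrist");b=viewer.grab_frame("scene");pickle.dump(s,open("s5.pkl","wb"))
k=lambda i,x,y,w,h,f:cv2.resize(i[y:y+h,x:x+w],None,fx=f,fy=f,interpolation=cv2.INTER_CUBIC)
cv2.imwrite("pics/m5.png",np.hstack([k(b,160,110,160,160,2.4)[:384],k(a,160,120,160,154,2.5)[:384]])[:,:,::-1])
E
```

```text
t: 14.82
tool_pos: [480.3, 194.2, 81.2]
ee_rot: [[-0.962, 0.271, 0.0], [0.271, 0.962, -0.0], [-0.0, -0.0, -1.0]]
force: [-0.0, -0.2, -0.7]
grip_width: 42.8
grasp_force: 0.0
t: 15.7
tool_pos: [479.9, 194.2, 230.9]
ee_rot: [[-0.963, 0.271, -0.0], [0.271, 0.963, -0.0], [0.0, -0.0, -1.0]]
force: [1.0, -0.9, -0.3]
grip_width: 42.9
grasp_force: 0.0
```

View pics/m5.png

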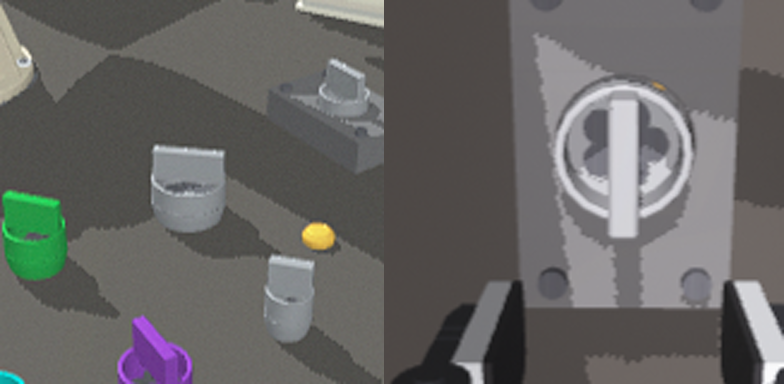

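The cup sits level in the socket, with its bar at (624,98–238) parallel to the block's long edges. The wide and narrow cups stand where they were.

```bash
python3 -c "
from workcell import sign_off
print(sign_off())"
```

```text
the job is handed in; nothing more can be done
None
```

The middle-sized die cup sits home on the socket floor with its crossbar in line with the block's long side. It was released, the other two cups were not touched, and the job was handed in at about 16 s.

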